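Take a ball stud out of the curved track and pack it

ROBOT

A 6-joint arm with a two-finger parallel gripper is mounted at the origin on the work surface. World frame = base frame: x ahead of the robot, y to its left, z up, the work surface at z = 0. Lengths are in m, angles in rad, forces in N, time in s.
With the tool pointing down it reaches from about 0.35 to 0.85 m from the base axis. Payload 8.1 kg.
Tool frame: the origin (TCP) lies at the centre of the arm's flange, where the gripper is bolted on; the fingertips stand 186 mm ahead of it and the grasp point (between the pads) lies 167 mm ahead of it; z points along the fingers, y is the direction in which the jaws open and shut (so a half turn about z gives the same grasp; the last joint's range is limited). The gripper opens to 93 mm and grips with 3 to 60 N. Pads are 15 mm wide; open, the fingers measure 128 mm over their backs; the gripper's body (75 mm by 188 mm) begins 65 mm behind the grasp point.
Start: joints at [-1.213, 0.13, 1.488, -0, 1.523, -0.085], TCP at [0.257, -0.542, 0.405] pointing down, gripper open.
Joint ranges: [-2.96, 2.96], [-0.89, 2.26], [0.02, 2.5], [-1.34, 4.48], [0, 2.73], [-2.66, 2.66]. Speed limits (rad/s): [2.39, 2.39, 2.79, 3.14, 3.14, 3.14].

INTERFACE

Orientations are given as a rotation vector (axis times angle).
In Python, from plant import robot, viewer, order gives the robot as it stands.
- The arm moves only by the tool apply_moves, never from a script. Its argument "deltas" is a list of rows, each a list of 3 entries, a list of its own where there are three numbers: the finger opening in mm, from 0 to 93, then the shift along the tool's x, y, z in mm, then the turn about the tool's z in rad. In form: [[grip, [dx, dy, dz], yaw], ...]. A call has 1 to 5 rows; each row shifts and turns the commanded pose from where the row before left it, along the tool's axes as they then stand; what a row does not reach is not made up. A row lasts 1/8 s, in which the tool goes at most 62.5 mm and 10.7 degrees, less where a joint would pass 70% of its speed; a pose out of reach is approached as far as the arm can. A call is refused whole if a number of a shift passes 62.5 or a number of a turn 0.188, either way. A call with a gripper value outside its range is refused whole. The fingers move at their own pace and stop on an object; "grip_force" is the grip in N (left out, the last holds). Time passes only in rows, so rows that do not move let the fingers close. It gives the time, the measured TCP pose, the force and the opening at its end, in the units of the state.
- robot.read_state(): the state, without advancing time (a new reading comes with each control period).
- viewer.read_camera(name): name is "scene" or "top"; returns the picture (400x640x3 uint8, blue, green, red); there is no depth.
- viewer.get_calibration(name): a dict with "fx", "fy", "cx", "cy" (pixels), "distortion" ([k1, k2, p1, p2, k3] as OpenCV has them; the pictures are not rectified), "R" (3x3) and "t" (3): a world point X has camera coordinates R X + t. Camera axes: x right, y down, z forward; pixel columns grow to the right and rows downward; lengths in m; the calibration is good to about 2 mm. A picture is of the moment at which its call begins. get_calibration takes no time and is no camera call.
- order.close_job(): hands the job in, once; it reports no verdict.
The state is a dict: "t": time; "q": joint angles; "dq": joint speeds; "joint_torque": joint torques, N m; "tool_pos": TCP position; "orientation": TCP orientation; "force": force on the tool from outside, world axes, zero at the start; "wrist_torque": the same for the moment, N m; "opening": finger opening in m.
Only numpy, scipy, OpenCV 4.12 (cv2) and the standard library are available. Lean on these libraries where they do the work, as an engineer would, in place of code of your own. Each camera call takes 0.05 s, during which the arm holds its last target. There are 200 camera calls.

TASK

Swing the glue pan's handle round to your right until it is well clear of the track board, without bumping the tin beside it; then push the ball stud along the curved slot to the exit gap, lift it out there and stand it upright on the black rubber mat, letting go of it. Take it again the other way round, so that the fingers close across its foot's short side, and stand it flat on the card in the empty stall of the packing crate, leaving the other studs and everything on the bench where they are and never letting the stud fall over.

Things in the scene. Friction and masses are not known exactly. Their poses are not given: they have to be found in the camera images.
- stud: Steel ball stud, 58 mm tall, 0.22 kg: flat foot 46 x 24 x 8 mm, neck 12 mm thick, ball of 32 mm diameter centred 42 mm above the foot's underside. Origin: centre of the foot's underside; x along the foot's long side (either way), z up. It starts standing in the track's straight leg, foot along it and held down under the cover, ball above the cover.
- rack: Fixed plywood track board, x -120 to 130, y -65 to 130 mm in its frame, whose origin is on the bench, at the centre of the track's bend. Track centre line: from (-115, 100) along +x to (0, 100) mm, a quarter circle of radius 100 mm about the origin to (100, 0), then along -y to the end stop at (100, -60).
- slot (a point): Where straight leg and bend meet, on the track floor: (0, 100, 6) mm in the rack's frame. Along leg and bend an aluminium cover, 17 to 22 mm above the bench and 35 mm to each side of the centre line, leaves an 18 mm wide slot for the neck; the foot cannot come up. The foot slides easily on the floor, 6 mm above the bench, and its long side follows the track.
- exit (a point): Middle of the exit gap on the track floor: (100, -33, 6) mm in the rack's frame. The gap is uncovered from y = -6 to the stop at -60 mm (16 mm high); a foot within 4 mm of its middle lifts out. Two upright cheeks, 46 mm apart across the track and 62 mm high, flank it: there fingers fit only before and behind the ball along the track.
- pan (a joint): Turn (rad) of the 120 mm glue pan, rim 91 mm above the bench, on a fixed white warmer (150 x 150 x 30 mm) beyond the track. Near 0 the handle points to the robot, over the exit gap; it grows as the handle swings to the robot's right (counter-clockwise from above). Turns with 0.2 Nm, stays where left. Clear of the board from 0.6; meets the glue tin from about 1.3. Limits -0.6, 1.9.
- pan_axis (a point): On the pan's turning axis (vertical), at the mid height of the handle, 85 mm above the bench.
- pan_grip (a point): On the pan's handle, 150 mm from the turning axis. The handle is a straight level black bar 16 mm wide and 10 mm thick (80 to 90 mm above the bench) which ends 185 mm from the axis; it starts at the pan's wall, 60 mm from the axis.
- mat: Black rubber mat fixed on the bench, 120 x 120 x 2 mm; origin at the centre of its underside.
- crate: Fixed plywood crate, 186 x 46 mm, three stalls in a row along its x, centres at x = -60, 0, 60 mm. Origin: centre of its underside; floor 5 mm thick. Walls across x, 60 mm high, 54 mm apart inside, bound each stall; its other two sides have lips 12 mm above the bench, 32 mm apart inside, over which fingers pass. Studs stand with the foot's long side along the crate's x.
- card: Thin cardboard pad 50 x 28 x 2 mm lying fixed on the floor of the one empty stall; origin at the centre of its underside (5 mm above the bench), x along the crate's x. Any of the three stalls may be the empty one.
- stud_b: Another stud of the same kind, standing in a stall of the crate; leave it alone.
- stud_c: Another stud of the same kind, standing in a stall of the crate; leave it alone.
- glue_tin: Tin 76 mm wide, 85 mm high, to the right of the pan; origin at the centre of its underside. Leave it alone.
- low_tin: Tin 60 mm wide, 55 mm high, beyond the mat and crate; leave it alone.
- small_carton: Small carton 70 x 50 x 45 mm beyond the mat; leave it alone.
- cup: Grey plastic cup 50 mm wide, 35 mm high, standing on the track board inside the bend; leave it alone.
- cartridge: Standing sealant cartridge 48 mm wide, 215 mm high with its nozzle, left of the pan; leave it alone.
- spray_can: Standing spray can 64 mm wide, 180 mm high, beyond the crate; leave it alone.

How it is judged:
On the way, in this order (a step that is already met when the one before it is completed fails the run):
1. the pan's handle is swung well clear of the track board (value of joint pan above 0.6 rad and velocity of joint pan below 0.1 rad/s), for 0.2 s.
2. the stud has been pushed along the track to the exit gap (horizontal distance between stud and exit below 0.012 m and height (world z) of stud below 0.012 m), for 0.1 s.
3. the stud stands upright on the mat, let go (x of stud in the frame of mat between -0.06 and 0.06 m and y of stud in the frame of mat between -0.06 and 0.06 m and height (world z) of stud below 0.006 m and angle between stud's own z axis and vertical below 0.1 rad and contact force between stud and the fingers below 0.05 N and linear speed of stud below 0.03 m/s), for 0.2 s.
At the end, for the whole second after the job is handed in: The stud stands on the card in the empty stall (foot centre within 9 mm of the card's centre, foot underside less than 5 mm above the card's underside, leaning less than 0.08 rad), at rest and released, and the pan's handle is still clear of the track board (joint above 0.6 rad) (horizontal distance between stud and card below 0.009 m and z of stud in the frame of card below 0.005 m and angle between stud's own z axis and vertical below 0.08 rad and linear speed of stud below 0.02 m/s and contact force between stud and the fingers below 0.05 N and value of joint pan above 0.6 rad); the robot touches nothing.
It fails at once if the stud falls over (angle between stud's own z axis and vertical above 1 rad).
It fails at once if another thing on the bench is shoved more than 20 mm (a packed stud more than 12 mm) (distance of any of glue_tin, low_tin, small_carton, cup, cartridge, spray_can from where it was at the start of the episode above 0.02 m or distance of any of stud_b, stud_c from where it was at the start of the episode above 0.012 m).
It fails at once if a thing on the bench is tipped (angle between any of glue_tin, low_tin, small_carton, cup, cartridge, spray_can, stud_b, stud_c's own z axis and vertical above 0.35 rad).
It also fails if it takes over 72 s, if anything falls off the work surface, if the arm or the gripper's body presses on something with over 40 N, if the wrist force passes 120 N, or if a joint passes its speed limit or range.

## Working session

There is one attempt and no reset: what is moved stays moved. The work goes in short steps, Python scripts to look and compute and a tool call to move; the robot and the scene stay as the last step left them, time stands still between calls to the robot, and variables do not carry over. Pictures are saved under pics/ and viewed, about 8 in all and at most 12, crops included, and the job is handed in when it is done.

Besides the shell and the picture viewer there is one more tool, called after "Request:" as a command line: name --argument value ..., lists and objects as JSON in quotes. apply_moves: Moves the arm, as the interface text tells. Its arguments: {"type":"object","properties":{"deltas":{"type":"array"},"grip_force":{"type":"number"}},"required":["deltas"]}

```bash
ls; mkdir -p pics; python3 - <<'E'
from plant import robot, viewer, order
import cv2,numpy as np
s=robot.read_state()
print(s['t'],s['tool_pos'],s['orientation'],s['opening'])
for n in ['scene','top']:
    cv2.imwrite(f'pics/{n}0.png',viewer.read_camera(n))
    c=viewer.get_calibration(n);R=np.array(c['R']);print(n,c, -R.T@np.array(c['t']))
E
```

```text
pics
0.0 [ 0.25703319 -0.54190167  0.40368133] [-3.06311701e+00 -6.89533917e-01  4.08338305e-04] 0.09327874663984927
scene {'fx': 460.69626498365074, 'fy': 460.69626498365074, 'cx': 311.9255591611554, 'cy': 199.61229811908788, 'distortion': array([-0.027109,  0.      ,  0.      ,  0.      ,  0.      ]), 'R': array([[ 0.65166449,  0.75843862, -0.01021051],
       [ 0.56890891, -0.49763173, -0.65475591],
       [-0.50167325,  0.42087233, -0.75577142]]), 't': array([-0.40121752, -0.25386856,  1.54165626])} [ 1.17929499 -0.47087465  0.99482116]
top {'fx': 409.28544110123784, 'fy': 409.28544110123784, 'cx': 314.206480949927, 'cy': 195.91928199152477, 'distortion': array([0.02327391, 0.        , 0.        , 0.        , 0.        ]), 'R': array([[ 1.43288255e-03, -9.99953155e-01, -9.57262990e-03],
       [-9.96280534e-01, -6.02737372e-04, -8.61669011e-02],
       [ 8.61570948e-02,  9.66049187e-03, -9.96234726e-01]]), 't': array([0.0133141 , 0.60419736, 1.00750939])} [0.51512691 0.00394461 1.05590511]
```

View pics/top0.png

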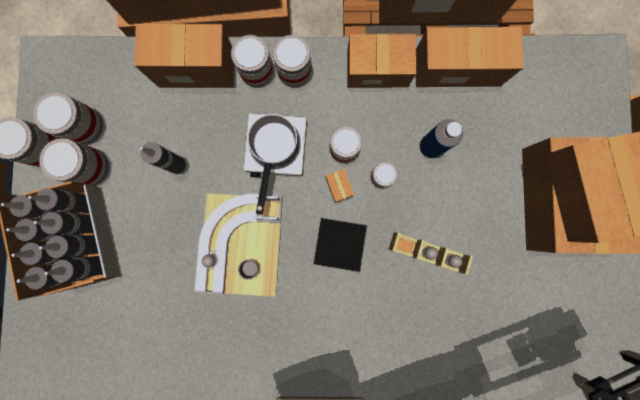

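View pics/scene0.png

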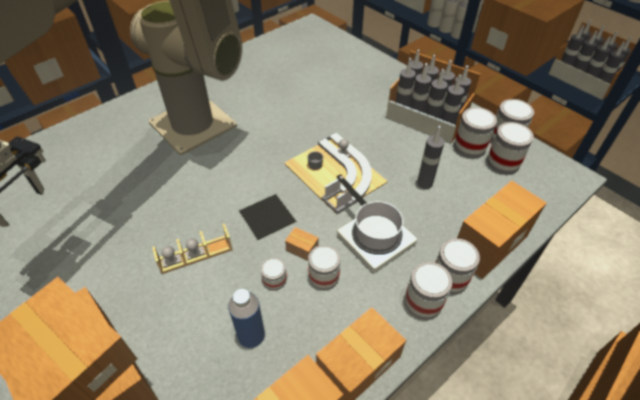

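The top view has +x up and +y to the left. The rack is at about (240,245), the stud's ball at (209,261), the pan at (273,142), the mat at (341,244) and the crate at (431,253). The crate's left stall is empty. Next I'll enlarge this area.

```bash
python3 - <<'E'
import cv2
im=cv2.imread('pics/top0.png')
a=cv2.resize(im[105:300,190:385],None,fx=4,fy=4,interpolation=cv2.INTER_CUBIC)[:600] if 0 else cv2.resize(im[185:300,190:310],None,fx=5,fy=5,interpolation=cv2.INTER_CUBIC)
cv2.imwrite('pics/a.png',a)
b=cv2.resize(im[210:280,310:480],None,fx=4.7,fy=4.7,interpolation=cv2.INTER_CUBIC)
cv2.imwrite('pics/b.png',b); print(a.shape,b.shape)
E
```

```text
(575, 600, 3) (329, 799, 3)
```

View pics/a.png

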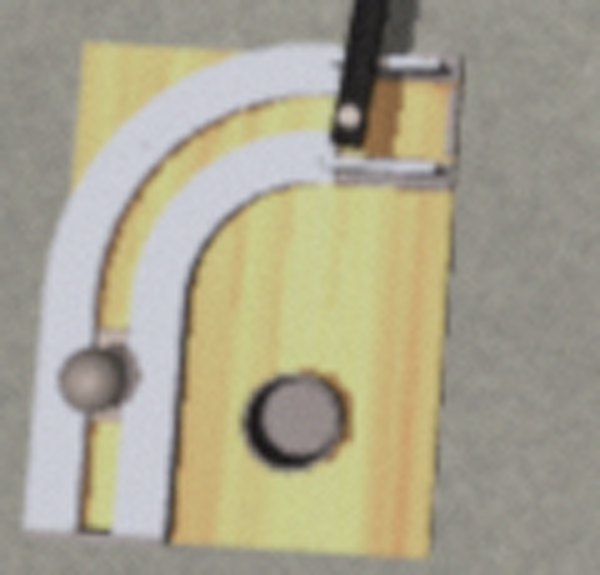

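View pics/b.png

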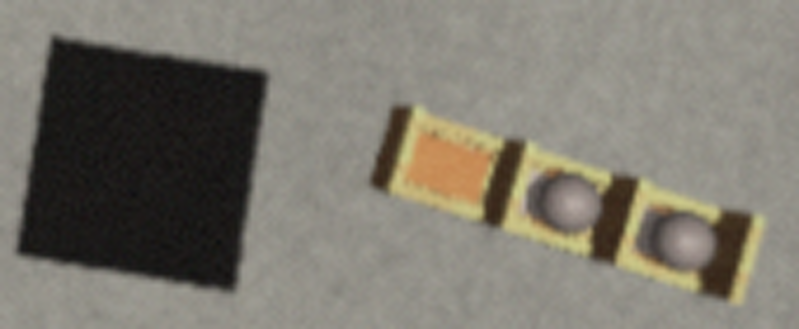

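The crops give me usable corners for the board, covers, mat and crate. Next I'll fit poses with a wireframe projection.

```bash
cat > lib.py <<'E'
import numpy as np, cv2
from scipy.optimize import least_squares
from plant import robot, viewer, order
C={n:viewer.get_calibration(n) for n in('top','scene')}
def K(c): return np.array([[c['fx'],0,c['cx']],[0,c['fy'],c['cy']],[0,0,1]])
def proj(n,X):
    c=C[n]; X=np.asarray(X,float).reshape(-1,1,3)
    return cv2.projectPoints(X,cv2.Rodrigues(np.array(c['R']))[0],np.array(c['t']),K(c),c['distortion'])[0].reshape(-1,2)
def unproj(n,uv,z):
    c=C[n]; p=cv2.undistortPoints(np.array(uv,float).reshape(-1,1,2),K(c),c['distortion']).reshape(-1,2)
    R=np.array(c['R']); o=-R.T@c['t']; d=np.c_[p,np.ones(len(p))]@R
    return o+d*((z-o[2])/d[:,2])[:,None]
def w(pose,P):
    x,y,a=pose; P=np.asarray(P,float).reshape(-1,3); c,s=np.cos(a),np.sin(a)
    return np.c_[x+c*P[:,0]-s*P[:,1], y+s*P[:,0]+c*P[:,1], P[:,2]]
def fit(n,P,uv,g):
    r=least_squares(lambda p:(proj(n,w(p,P))-uv).ravel(),g,loss='soft_l1')
    print(np.round(r.x,4),'res px\n',np.round(r.fun.reshape(-1,2) if 0 else (proj(n,w(r.x,P))-uv),1).tolist()); return r.x
def phi(s):
    R=cv2.Rodrigues(np.array(s['orientation']))[0]; return np.arctan2(R[1,0],R[0,0])
def go(x,y,z,ph=None,s=None):
    "tool-frame shift in mm and yaw (rad) needed to bring the GRASP point to x,y,z; shift in the tool axes as they now stand"
    s=s or robot.read_state(); R=cv2.Rodrigues(np.array(s['orientation']))[0]
    p=np.array(s['tool_pos'])
    d=np.array([x,y,z+.167])-p
    f=phi(s); yaw=0 if ph is None else -((ph-f+np.pi)%(2*np.pi)-np.pi)
    print('t %.2f'%s['t'],'grasp',np.round(p+[0,0,-.167],4),'phi %.3f'%f,'tilt',np.round(R[:2,2],3),'q6 %.2f'%s['q'][5],'open %.4f'%s['opening'],'F',np.round(s['force'],1))
    print('  world d',np.round(d*1e3,1),'tool d(now axes)',np.round(R.T@d*1e3,1),'yaw %.3f'%yaw)
    return R.T@d*1e3
E
python3 - <<'E'
from lib import *
A=lambda p:np.array([190,185])+(np.array(p)+.5)/5-.5
B=lambda p:np.array([310,210])+(np.array(p)+.5)/4.7-.5
m=1e-3
print('rack')
r=fit('top',np.array([[130,130,6],[-120,-65,6],[-120,135,22],[-120,65,22],[-120,109,22],[-120,91,22],[130,-65,6]])*m,
 A([[82,43],[430,556],[23,528],[167,543],[80,531],[115,532],[464,70]]),[.5,.18,0])
print('mat');mt=fit('top',np.array([[60,60,2],[60,-60,2],[-60,-60,2],[-60,60,2]])*m,B([[52,37],[268,72],[236,291],[18,253]]),[.5,-.07,0])
# crate: +x towards robot's right in picture
print('crate');cr=fit('top',np.array([[-93,23,0],[-93,-23,0],[93,23,60],[93,-23,60],[-35,14,7],[-35,-14,7]])*m,
 B([[395,105],[372,187],[765,215],[742,303],[497,152],[487,206]]),[.4,-.28,-1.8])
print('ball',unproj('top',A([[95,380]]),.048), 'exit',w(r,[.1,-.033,.006]),'slot',w(r,[0,.1,.006]))
print('balls bc',unproj('top',B([[572,202],[684,240]]),.049),'crate stalls',w(cr,[[-.06,0,.005],[0,0,0],[.06,0,0]]))
print('handle tip',unproj('top',A([[350,143]]),.09))
print('others', {k:np.round(unproj('top',[p],z)[0],3) for k,p,z in [('panrim',(273.5,141),.091),('gluetin',(346,143),.085),('lowtin',(384,175),.055),('cart',(150,149),.19),('spray',(453,131),.18),('cup',(249,268),.041)]})
np.savez('p.npz',r=r,mt=mt,cr=cr)
ims=cv2.imread('pics/scene0.png')
imt=cv2.imread('pics/top0.png')
for n,im in(('top',imt),('scene',ims)):
    S=2.0 if n=='top' else 1
    big=cv2.resize(im,None,fx=4,fy=4,interpolation=cv2.INTER_CUBIC)
    def pl(pose,P,col,cl=True):
        q=(proj(n,w(pose,np.array(P)*m))+.5)*4-.5
        cv2.polylines(big,[q.astype(int).reshape(-1,1,2)],cl,col,1,cv2.LINE_AA)
    pl(r,[[130,130,6],[-120,130,6],[-120,-65,6],[130,-65,6]],(0,0,255))
    t=np.linspace(0,np.pi/2,20)
    for R in(65,91,109,135): pl(r,[[-120,R,22]]+[[R*np.sin(a),R*np.cos(a),22] for a in t]+[[R,-6,22]],(255,0,0),False)
    for X in(77,123): pl(r,[[X,-6,62],[X,-60,62]],(0,255,0),False)
    pl(mt,[[60,60,2],[60,-60,2],[-60,-60,2],[-60,60,2]],(0,0,255))
    for x0 in(-93,-33,27,87): pl(cr,[[x0,23,60],[x0,-23,60],[x0+6,-23,60],[x0+6,23,60]],(255,0,0))
    pl(cr,[[-85,14,7],[-35,14,7],[-35,-14,7],[-85,-14,7]],(0,0,255)); pl(cr,[[-93,-23,12],[93,-23,12]],(0,255,0));pl(cr,[[-93,23,12],[93,23,12]],(0,255,0))
    c=(big[720:1200,760:1920] if n=='top' else big[440:1120,560:1600])
    cv2.imwrite(f'pics/o_{n}.png',cv2.resize(c,(800,int(800*c.shape[0]/c.shape[1])),interpolation=cv2.INTER_AREA))
v=np.vstack([cv2.imread('pics/o_top.png')[:330],cv2.imread('pics/o_scene.png')])
print(v.shape)
E
```

```text
rack
[ 0.4781  0.1686 -0.0632] res px
 [[1.2, -1.3], [-0.1, -0.4], [0.4, 0.9], [-0.3, -0.2], [-0.6, 1.0], [-0.4, 1.3], [0.2, -1.9]]
mat
[ 0.4824 -0.0522 -0.1597] res px
 [[0.0, -0.2], [0.2, -0.2], [0.0, 0.0], [-0.3, 0.4]]
crate
[ 0.4641 -0.2715 -1.8731] res px
 [[0.0, 0.1], [-0.2, -0.1], [0.8, 0.1], [0.5, -0.0], [-0.2, 0.4], [-1.1, -0.5]]
ball [[0.44376424 0.27112309 0.048     ]] exit [[0.57583946 0.12934463 0.006     ]] slot [[0.48444042 0.26839575 0.006     ]]
balls bc [[ 0.4642796  -0.27082833  0.049     ]
 [ 0.44511217 -0.32762846  0.049     ]] crate stalls [[ 0.4819353  -0.21419329  0.005     ]
 [ 0.46406939 -0.27147164  0.        ]
 [ 0.44620348 -0.32874999  0.        ]]
handle tip [[0.55760967 0.142251   0.09      ]]
others {'panrim': array([0.731, 0.111, 0.091]), 'gluetin': array([ 0.727, -0.063,  0.085]), 'lowtin': array([ 0.653, -0.158,  0.055]), 'cart': array([0.691, 0.365, 0.19 ]), 'spray': array([ 0.732, -0.288,  0.18 ]), 'cup': array([0.425, 0.173, 0.041])}
(853, 800, 3)
```

View pics/o_top.png

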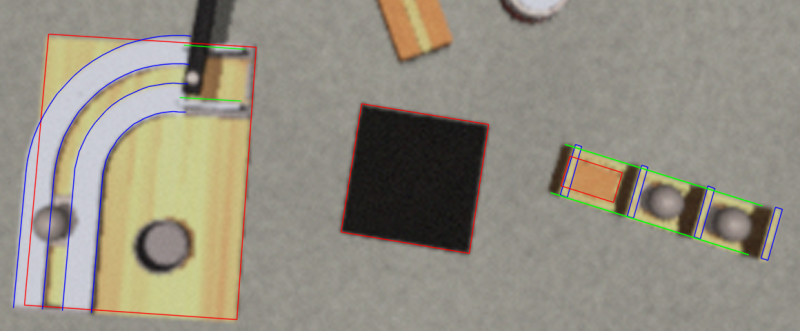

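View pics/o_scene.png

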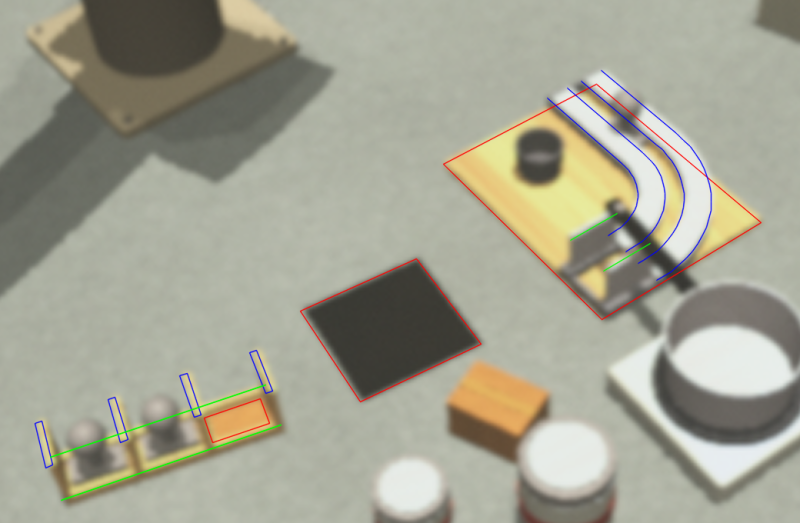

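The mat and crate fits agree in both cameras. The rack's cover overlay is about 3 mm off, so I'll refit it with cover points only.

```bash
python3 - <<'E'
from lib import *
A=lambda p:np.array([190,185])+(np.array(p)+.5)/5-.5
m=1e-3
for xs in(-120,-115):
  print(xs)
  r=fit('top',np.array([[xs,135,22],[xs,65,22],[xs,109,22],[xs,91,22],[135,-4,22],[109,-4,22],[91,-4,22],[65,-4,22]])*m,
   A([[23,528],[167,543],[80,531],[115,532],[333,45],[333,93],[333,130],[333,182]]),[.478,.168,-.06])
  print('exit',w(r,[.1,-.033,.006]),'slot',w(r,[0,.1,.006]))
  ri=lambda P:(np.linalg.inv([[np.cos(r[2]),-np.sin(r[2])],[np.sin(r[2]),np.cos(r[2])]])@(np.array(P)-r[:2]))
  print('ball in rack',ri([.4438,.2711]),'cup',ri([.425,.173]))
E
```

```text
-120
[ 0.4783  0.1694 -0.058 ] res px
 [[0.3, 1.2], [-0.4, -0.2], [-0.7, 1.2], [-0.5, 1.4], [1.5, -1.0], [0.7, -0.4], [0.2, -0.7], [-0.5, -0.8]]
exit [[0.57624226 0.13067258 0.006     ]] slot [[0.48412107 0.26924634 0.006     ]]
ball in rack [-0.04036072  0.09951295] cup [-0.05344179  0.00048803]
-115
[ 0.4765  0.1698 -0.05  ] res px
 [[0.6, 0.3], [-0.1, -1.2], [-0.4, 0.2], [-0.1, 0.4], [0.9, -0.3], [0.2, 0.3], [-0.2, -0.0], [-0.9, -0.1]]
exit [[0.57474182 0.13181766 0.006     ]] slot [[0.48151794 0.26965201 0.006     ]]
ball in rack [-0.03774316  0.09956   ] cup [-0.0516139   0.00064259]
```

Request:
apply_moves --deltas '[[0,[40,-34,0],0],[0,[40,-34,0],0],[0,[40,-34,0],0],[0,[40,-34,0],0],[0,[40,-34,0],0]]' --grip_force 10

```text
t: 0.72
tool_pos: [0.3653, -0.3012, 0.4043]
orientation: [-3.065, -0.689, 0.0]
force: [0.5, -0.0, -0.1]
opening: 0.0478
```

Request:
apply_moves --deltas '[[0,[40,-34,0],0],[0,[40,-34,0],0],[0,[40,-34,0],0],[0,[40,-34,0],0],[0,[40,-34,0],0]]'

```text
t: 1.35
tool_pos: [0.4731, -0.0618, 0.4045]
orientation: [-3.065, -0.69, 0.0]
force: [0.7, 0.4, 0.3]
opening: 0.0012
```

Request:
apply_moves --deltas '[[0,[40,-34,0],0],[0,[40,-34,0],0],[0,[40,-34,0],0],[0,[40,-34,0],0],[0,[40,-34,0],0]]'

```text
t: 1.98
tool_pos: [0.5811, 0.1775, 0.4042]
orientation: [3.065, 0.69, -0.001]
force: [0.7, -0.4, 0.7]
opening: 0.0007
```

Request:
apply_moves --deltas '[[0,[0,0,0],-0.18],[0,[0,0,0],-0.18],[0,[0,0,0],-0.18],[0,[0,0,0],-0.18],[0,[0,0,0],-0.18]]'

```text
t: 2.6
tool_pos: [0.5806, 0.1758, 0.4041]
orientation: [-2.453, -1.961, 0.002]
force: [-0.1, -0.5, -0.6]
opening: 0.0001
```

Request:
apply_moves --deltas '[[0,[0,0,0],-0.17],[0,[0,0,0],0],[0,[0,0,0],0]]'

```text
t: 2.98
tool_pos: [0.5807, 0.1757, 0.4044]
orientation: [-2.289, -2.152, 0.001]
force: [-0.3, -0.5, -0.4]
opening: 0.0003
```

```bash
python3 - <<'E'
from lib import *
go(.583,.18,.091,1.5)
cv2.imwrite('pics/t1.png',cv2.resize(viewer.read_camera('top')[100:280,190:430],None,fx=3.2,fy=3.2,interpolation=cv2.INTER_CUBIC))
E
```

```text
t 2.98 grasp [0.5807 0.1757 0.2374] phi 1.509 tilt [-0. -0.] q6 0.27 open 0.0003 F [-0.3 -0.5 -0.4]
  world d [   2.3    4.3 -146.4] tool d(now axes) [  4.4   2.1 146.4] yaw 0.009
```

Request:
apply_moves --deltas '[[0,[5,0,40],0],[0,[0,0,45],0],[0,[0,0,40],0],[0,[0,0,21],0],[0,[0,0,0],0]]'

```text
t: 3.65
tool_pos: [0.5804, 0.1806, 0.2572]
orientation: [-2.285, -2.154, 0.004]
force: [-1.0, 0.2, 0.4]
opening: 0.0001
```

Request:
apply_moves --deltas '[[0,[-11,1.5,0],0],[0,[-11,1.5,0],0],[0,[-11,1.5,0],0],[0,[-11,1.5,0],0],[0,[-11,1.5,0],0]]'

```text
t: 4.28
tool_pos: [0.5853, 0.1246, 0.259]
orientation: [-2.285, -2.156, -0.0]
force: [-0.8, 1.5, 0.5]
opening: 0.0007
```

Request:
apply_moves --deltas '[[0,[-11,1.5,0],0],[0,[-11,1.5,0],0],[0,[-11,1.5,0],0],[0,[-11,1.5,0],0],[0,[-9,5.5,0],0]]'

```text
t: 4.9
tool_pos: [0.5935, 0.071, 0.2585]
orientation: [-2.285, -2.156, 0.002]
force: [-1.0, 2.0, 0.6]
opening: 0.0002
```

Request:
apply_moves --deltas '[[0,[-9,5.5,0],0],[0,[-9,5.5,0],0],[0,[-9,5.5,0],0],[0,[-9,5.5,0],0],[0,[-9,5.5,0],0]]'

```text
t: 5.52
tool_pos: [0.619, 0.0248, 0.2589]
orientation: [2.285, 2.156, 0.001]
force: [-0.6, 2.3, -0.0]
opening: 0.0006
```

Request:
apply_moves --deltas '[[0,[-6,4,0],0],[0,[-4,3,0],0],[0,[0,0,0],0],[0,[0,0,0],0]]'

```text
t: 6.02
tool_pos: [0.6249, 0.0149, 0.2587]
orientation: [2.285, 2.156, -0.0]
force: [0.1, 0.5, -0.0]
opening: 0.0005
```

```bash
python3 - <<'E'
from lib import *
go(.444,.271,.15,1.51)
cv2.imwrite('pics/t2.png',cv2.resize(viewer.read_camera('top')[100:280,190:430],None,fx=3.2,fy=3.2,interpolation=cv2.INTER_CUBIC))
E
```

```text
t 6.03 grasp [0.6249 0.0149 0.0917] phi 1.513 tilt [-0. -0.] q6 0.00 open 0.0005 F [ 0.1  0.5 -0. ]
  world d [-180.9  256.1   58.3] tool d(now axes) [ 245.2 -195.5  -58.3] yaw 0.003
```

View pics/t2.png

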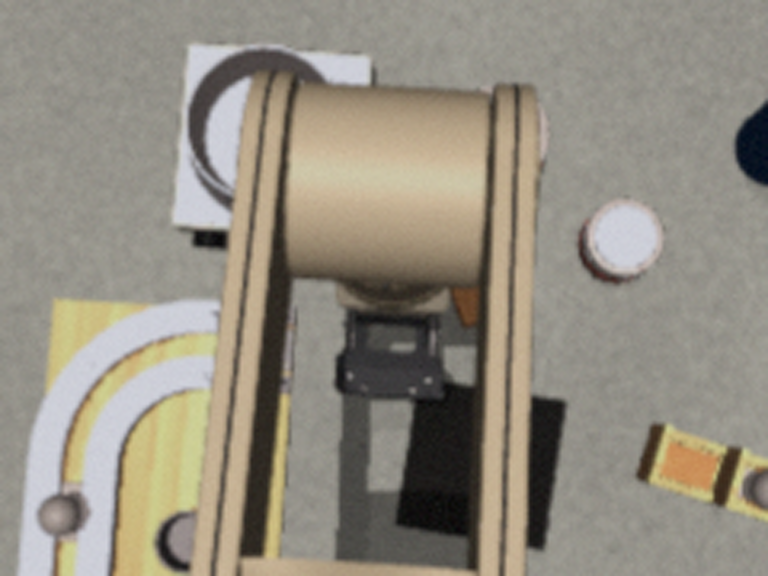

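Request:
apply_moves --deltas '[[0,[3,0,-30],0],[0,[0,0,-30],0],[50,[40,-32,0],0],[93,[40,-33,0],0],[93,[40,-33,0],0]]'

```text
t: 6.7
tool_pos: [0.5332, 0.1445, 0.319]
orientation: [2.285, 2.156, 0.001]
force: [0.4, 0.7, 0.2]
opening: 0.0255
```

Request:
apply_moves --deltas '[[93,[40,-33,0],0],[93,[40,-33,0],0],[93,[42,-32,0],0],[93,[0,0,0],0],[93,[0,0,0],0]]'

```text
t: 7.32
tool_pos: [0.4435, 0.2709, 0.3189]
orientation: [2.283, 2.157, 0.0]
force: [0.4, -0.4, -0.2]
opening: 0.0756
```

```bash
python3 - <<'E'
from lib import *
go(.444,.271,.049,1.513)
a=viewer.read_camera('scene');b=viewer.read_camera('top')
a=cv2.resize(a[120:270,270:430],None,fx=3,fy=3,interpolation=cv2.INTER_CUBIC);b=cv2.resize(b[100:250,230:340],None,fx=2.9,fy=3,interpolation=cv2.INTER_CUBIC)
cv2.imwrite('pics/t3.png',np.hstack([a,b]))
# predicted handle tip for pan 0.9 in top px
for th in(.7,.8,.9,1.0):
  X=np.array([.731-.185*np.cos(th),.111-.185*np.sin(th),.09]);print(th,(proj('top',X)[0]-[230,100])*[2.9,3]+[480,0],(proj('scene',X)[0]-[270,120])*3)
E
```

```text
t 7.33 grasp [0.4435 0.2709 0.1519] phi 1.514 tilt [ 0.001 -0.   ] q6 0.51 open 0.0756 F [ 0.4 -0.4 -0.2]
  world d [ 5.000e-01  1.000e-01 -1.029e+02] tool d(now axes) [  0.2   0.4 102.9] yaw 0.001
0.7 [750.51846608 299.33947977] [ 97.32053561 270.19565015]
0.8 [767.07966534 283.43361127] [ 94.59223882 287.0501485 ]
0.9 [781.98280232 265.9365557 ] [ 94.02114451 304.34808664]
1.0 [795.07977175 247.03360334] [ 95.68143612 321.9288477 ]
```

View pics/t3.png

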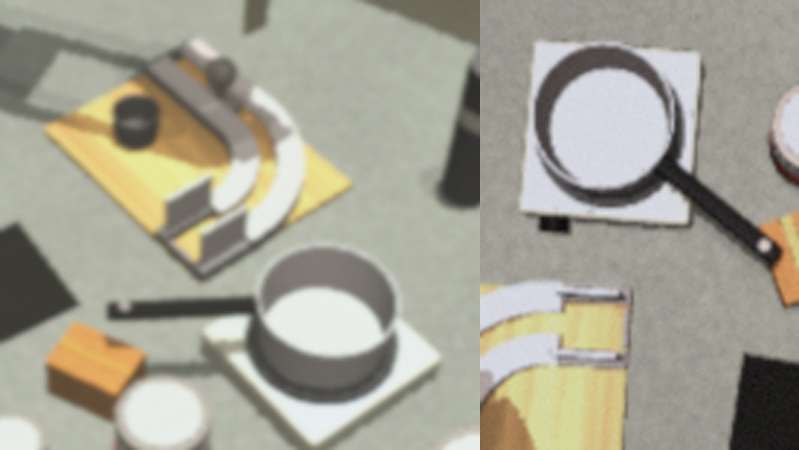

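The handle is at about 0.9 rad: its tip shows at (775,258) in the top crop, against a prediction of (782,266). The tin is untouched and the exit gap is now visible. Next I'll grasp the ball with the jaws along the track.

Request:
apply_moves --deltas '[[93,[0,0,30],0],[93,[0,0,35],0],[93,[0,0,25],0],[93,[0,0,12],0],[20,[0,0,0],0]]' --grip_force 8

```text
t: 8.05
tool_pos: [0.4437, 0.2701, 0.2161]
orientation: [-2.286, -2.154, 0.002]
force: [-1.1, 0.1, 0.8]
opening: 0.087
```

Request:
apply_moves --deltas '[[20,[0,0,0],0],[20,[0,0,0],0],[20,[0,0,0],0],[20,[0,0,0],0],[20,[0,0,0],0]]'

```text
t: 8.68
tool_pos: [0.4435, 0.2709, 0.2168]
orientation: [2.285, 2.156, 0.0]
force: [0.2, 0.6, 0.2]
opening: 0.0377
```

Request:
apply_moves --deltas '[[20,[0,0,0],0],[20,[0,0,0],0],[20,[0,0,0],0]]'

```text
t: 9.05
tool_pos: [0.4435, 0.2709, 0.2167]
orientation: [-2.285, -2.156, 0.0]
force: [-0.2, 0.2, 1.8]
opening: 0.0312
```

```bash
python3 - <<'E'
from lib import *
g=lambda p:[(p[0]-480+.5)/2.9+230-.5,(p[1]+.5)/3+100-.5]
print('cheek ends z62',unproj('top',[g((562,295)),g((628,292)),g((558,353)),g((625,352))],.062))
for r in((.4765,.1692,-.058),(.4765,.1698,-.05),(.4781,.1686,-.0632)): print(w(r,np.array([[123,-6,62],[123,-60,62],[77,-6,62],[77,-60,62]])*1e-3)[:,:2].round(4).tolist(), w(r,[[.1,-.033,0]]))
go(.484,.269,.05,1.513)
E
```

```text
cheek ends z62 [[0.59590646 0.15077531 0.062     ]
 [0.59838789 0.09527288 0.062     ]
 [0.54879776 0.1534921  0.062     ]
 [0.54965321 0.09736728 0.062     ]]
[[0.5989, 0.1561], [0.5958, 0.1022], [0.553, 0.1587], [0.5499, 0.1048]] [[0.57441892 0.13045874 0.        ]]
[[0.599, 0.1577], [0.5963, 0.1037], [0.5531, 0.16], [0.5504, 0.106]] [[0.57472571 0.13184332 0.        ]]
[[0.6005, 0.1548], [0.5971, 0.101], [0.5546, 0.1577], [0.5512, 0.1039]] [[0.57581614 0.12935009 0.        ]]
t 9.05 grasp [0.4435 0.2709 0.0497] phi 1.513 tilt [-0.  0.] q6 0.51 open 0.0312 F [-0.2  0.2  1.8]
  world d [40.5 -1.9  0.3] tool d(now axes) [ 0.4 40.5 -0.3] yaw -0.000
```

Request:
apply_moves --deltas '[[20,[0,8,0],0],[20,[0,10,0],0],[20,[0,10,0],0],[20,[0,10,0],0],[20,[0,0,0],0]]'

```text
t: 9.68
tool_pos: [0.4824, 0.2685, 0.2168]
orientation: [2.285, 2.155, 0.001]
force: [0.2, -0.2, 2.0]
opening: 0.0313
```

```bash
python3 - <<'E'
from lib import *
r=(.4760,.169,-.056); go(*w(r,[[0,.1,0]])[0,:2],.05,1.513)
E
```

```text
t 9.68 grasp [0.4824 0.2685 0.0498] phi 1.512 tilt [0.001 0.   ] q6 0.47 open 0.0313 F [ 0.2 -0.2  2. ]
  world d [-0.8  0.3  0.2] tool d(now axes) [ 0.3 -0.8 -0.2] yaw -0.001
```

Lateral force is near zero, so I'll start the bend.

Request:
apply_moves --deltas '[[20,[-0.5,10.4,0],0.105],[20,[-0.5,10.4,0],0.105],[20,[-0.5,10.4,0],0.105],[20,[-0.5,10.4,0],0.105],[20,[-0.5,10.4,0],0.105]]'

```text
t: 10.3
tool_pos: [0.5305, 0.2527, 0.2167]
orientation: [-2.768, -1.485, 0.0]
force: [-0.5, 0.2, 1.4]
opening: 0.0313
```

```bash
python3 - <<'E'
from lib import *
r=(.4760,.169,-.056);a=.525; go(*w(r,[[.1*np.sin(a),.1*np.cos(a),0]])[0,:2],.05,1.515-a)
E
```

```text
t 10.30 grasp [0.5305 0.2527 0.0497] phi 0.985 tilt [-0.  0.] q6 0.94 open 0.0313 F [-0.5  0.2  1.4]
  world d [ 0.4 -0.1  0.3] tool d(now axes) [ 0.1  0.4 -0.3] yaw -0.005
```

Request:
apply_moves --deltas '[[20,[-0.5,10.4,0],0.105],[20,[-0.5,10.4,0],0.105],[20,[-0.5,10.4,0],0.105],[20,[-0.5,10.4,0],0.105],[20,[-0.5,10.4,0],0.105]]'

```text
t: 10.92
tool_pos: [0.5648, 0.2142, 0.2167]
orientation: [-3.059, -0.715, 0.0]
force: [-0.4, 0.6, 1.0]
opening: 0.0314
```

Request:
apply_moves --deltas '[[20,[-0.5,10.4,0],0.105],[20,[-0.5,10.4,0],0.105],[20,[-0.5,10.4,0],0.105],[20,[-0.5,10.4,0],0.105],[20,[-0.5,10.4,0],0.1]]'

```text
t: 11.55
tool_pos: [0.5751, 0.1637, 0.2167]
orientation: [-3.14, 0.095, -0.0]
force: [0.7, 1.1, 0.9]
opening: 0.0316
```

```bash
python3 - <<'E'
from lib import *
r=(.4760,.169,-.056); go(*w(r,[[.1,-.033,0]])[0,:2],.05,-.056)
E
```

```text
t 11.55 grasp [0.5751 0.1637 0.0497] phi -0.061 tilt [0. 0.] q6 1.82 open 0.0316 F [0.7 1.1 0.9]
  world d [ -1.2 -33.3   0.3] tool d(now axes) [ 0.9 33.3 -0.3] yaw -0.005
```

Request:
apply_moves --deltas '[[20,[0,9,0],0],[20,[0,9,0],0],[20,[0,8,0],0],[20,[0,4,0],0],[20,[0,0,0],0]]'

```text
t: 12.18
tool_pos: [0.5735, 0.1336, 0.2168]
orientation: [3.14, -0.09, -0.0]
force: [-0.4, -1.3, 1.2]
opening: 0.0315
```

Request:
apply_moves --deltas '[[20,[0,2,0],0],[20,[0,2,0],0],[20,[0,0,0],0]]'

```text
t: 12.55
tool_pos: [0.5732, 0.1299, 0.2167]
orientation: [3.14, -0.09, 0.0]
force: [-0.1, 0.3, 0.6]
opening: 0.0312
```

Request:
apply_moves --deltas '[[20,[0,1.5,0],0],[20,[0,0,0],0]]'

```text
t: 12.8
tool_pos: [0.5731, 0.1285, 0.2167]
orientation: [-3.14, 0.09, 0.0]
force: [1.1, 0.7, 1.2]
opening: 0.0317
```

Request:
apply_moves --deltas '[[20,[0,1.5,0],0],[20,[0,0,0],0]]'

```text
t: 13.05
tool_pos: [0.5731, 0.1277, 0.217]
orientation: [-3.139, 0.09, -0.001]
force: [0.6, 5.7, 0.9]
opening: 0.0316
```

```bash
python3 - <<'E'
from lib import *
r=(.4760,.169,-.056); go(*w(r,[[.1,-.033,0]])[0,:2],.05,-.056)
a=viewer.read_camera('scene')
cv2.imwrite('pics/t4.png',cv2.resize(a[110:230,270:400],None,fx=4.5,fy=4.5,interpolation=cv2.INTER_CUBIC))
E
```

```text
t 13.05 grasp [0.5731 0.1277 0.05  ] phi -0.057 tilt [0.001 0.002] q6 1.76 open 0.0316 F [0.6 5.7 0.9]
  world d [ 0.9  2.8 -0. ] tool d(now axes) [ 0.7 -2.8  0. ] yaw -0.001
```

View pics/t4.png

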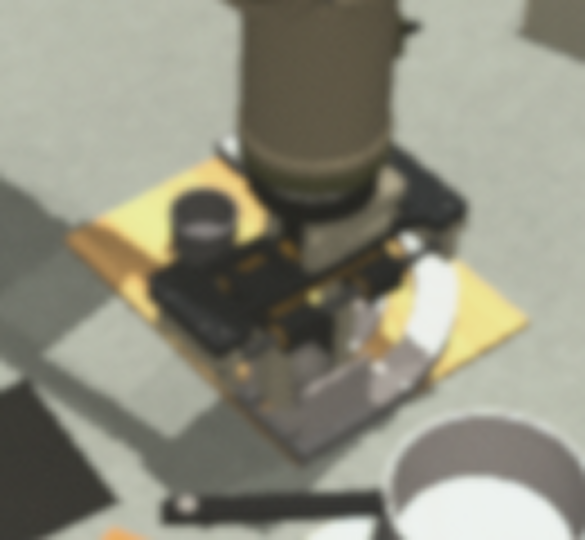

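The foot touches the end stop at y≈0.128. I'll back off 4 mm to the gap's middle, firm the grip and lift.

Request:
apply_moves --deltas '[[20,[0,-2.5,0],0],[20,[0,-2,0],0],[20,[0,0,0],0],[20,[0,0,0],0]]' --grip_force 30

```text
t: 13.6
tool_pos: [0.5734, 0.1314, 0.2168]
orientation: [3.14, -0.09, 0.0]
force: [-0.4, 0.6, 2.6]
opening: 0.0306
```

Request:
apply_moves --deltas '[[20,[0,0,-3],0],[20,[0,0,-3],0],[20,[0,0,-3],0],[20,[0,0,0],0]]'

```text
t: 14.1
tool_pos: [0.5734, 0.1315, 0.2261]
orientation: [-3.14, 0.09, -0.001]
force: [-0.0, 0.4, -2.3]
opening: 0.0308
```

Request:
apply_moves --deltas '[[20,[0,0,-15],0],[20,[0,0,-20],0],[20,[0,0,-25],0],[20,[0,0,-20],0],[20,[0,0,0],0]]'

```text
t: 14.72
tool_pos: [0.5743, 0.1316, 0.309]
orientation: [-3.139, 0.09, -0.008]
force: [-0.0, 0.1, -2.1]
opening: 0.0313
```

Request:
apply_moves --deltas '[[20,[-7,16,0],0],[20,[-13,31,0],0],[20,[-14,32,0],0],[20,[-14,32,0],0],[20,[-13,31,0],0]]'

```text
t: 15.35
tool_pos: [0.5025, -0.0084, 0.3041]
orientation: [3.14, -0.09, -0.004]
force: [-0.4, 0.8, -2.2]
opening: 0.0307
```

Request:
apply_moves --deltas '[[20,[-13,31,0],0],[20,[-6,16,0],0],[20,[0,0,0],0.12],[20,[0,0,0],0.125],[20,[0,0,0],0]]'

```text
t: 15.98
tool_pos: [0.4823, -0.0527, 0.3051]
orientation: [-3.106, 0.472, 0.002]
force: [-0.1, 0.4, -2.1]
opening: 0.0308
```

```bash
python3 - <<'E'
from lib import *
go(.4824,-.0522,.0457,-.302)
a=viewer.read_camera('scene')
cv2.imwrite('pics/t5.png',cv2.resize(a[130:270,190:330],None,fx=4.2,fy=4.2,interpolation=cv2.INTER_CUBIC))
E
```

```text
t 15.97 grasp [ 0.4823 -0.0527  0.1381] phi -0.302 tilt [-0.001  0.   ] q6 1.66 open 0.0308 F [-0.1  0.4 -2.1]
  world d [  0.1   0.5 -92.4] tool d(now axes) [ 0.  -0.5 92.4] yaw 0.000
```

View pics/t5.png

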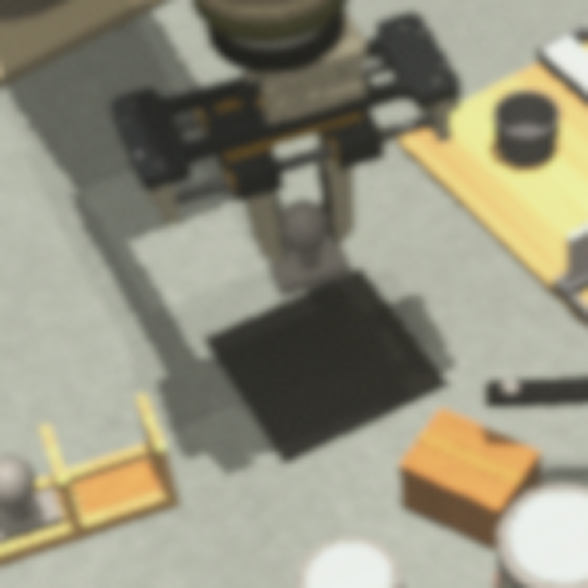

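The stud hangs upright with its foot along the jaws (ball at about (303,222)), over the mat. I'll lower it.

Request:
apply_moves --deltas '[[20,[0,0,30],0],[20,[0,0,35],0],[20,[0,0,17],0],[20,[0,0,6],0],[20,[0,0,0],0]]'

```text
t: 16.65
tool_pos: [0.4829, -0.0527, 0.2182]
orientation: [3.106, -0.472, 0.001]
force: [-0.2, 0.6, -2.1]
opening: 0.0309
```

Request:
apply_moves --deltas '[[20,[0,0,2],0],[20,[0,0,1],0],[20,[0,0,0],0]]'

```text
t: 17.02
tool_pos: [0.4828, -0.0527, 0.2151]
orientation: [3.106, -0.473, 0.001]
force: [0.8, 0.5, -1.5]
opening: 0.0304
```

Request:
apply_moves --deltas '[[20,[0,0,1],0],[20,[0,0,0],0]]'

```text
t: 17.27
tool_pos: [0.4826, -0.0527, 0.2137]
orientation: [-3.106, 0.473, 0.0]
force: [-0.7, 0.4, -2.4]
opening: 0.0307
```

Request:
apply_moves --deltas '[[20,[0,0,0.8],0],[20,[0,0,0],0]]'

```text
t: 17.52
tool_pos: [0.4826, -0.0527, 0.2129]
orientation: [3.106, -0.473, -0.0]
force: [-0.4, 0.3, -2.8]
opening: 0.0306
```

Request:
apply_moves --deltas '[[20,[0,0,0.8],0],[20,[0,0,0],0]]'

```text
t: 17.77
tool_pos: [0.483, -0.0527, 0.2129]
orientation: [3.106, -0.473, 0.001]
force: [-2.2, 0.2, 5.9]
opening: 0.0307
```

The stud has touched down (+6 N). I'll release it, rise and turn.

Request:
apply_moves --deltas '[[34,[0,0,-0.5],0],[40,[0,0,0],0],[60,[0,0,0],0],[93,[0,0,0],0],[93,[0,0,0],0]]'

```text
t: 18.4
tool_pos: [0.4826, -0.0527, 0.2126]
orientation: [3.106, -0.473, -0.0]
force: [1.1, -0.1, 0.3]
opening: 0.0656
```

Request:
apply_moves --deltas '[[93,[0,0,0],0],[93,[0,0,-20],0],[93,[0,0,-30],0],[93,[0,0,-40],0],[93,[0,0,0],-0.17]]'

```text
t: 19.02
tool_pos: [0.4841, -0.053, 0.3066]
orientation: [3.134, -0.203, 0.011]
force: [0.2, -0.1, 0.3]
opening: 0.093
```

Request:
apply_moves --deltas '[[93,[0,0,0],-0.175],[93,[0,0,0],-0.175],[93,[0,0,0],-0.175],[93,[0,0,0],-0.175],[93,[0,0,0],-0.175]]'

```text
t: 19.65
tool_pos: [0.4826, -0.0527, 0.3026]
orientation: [-2.924, -1.149, 0.0]
force: [0.8, 0.1, -0.4]
opening: 0.0929
```

Request:
apply_moves --deltas '[[93,[0,0,0],-0.175],[93,[0,0,0],-0.175],[93,[0,0,0],-0.175],[93,[0,0,0],0]]'

```text
t: 20.15
tool_pos: [0.4826, -0.0527, 0.3026]
orientation: [-2.532, -1.859, 0.0]
force: [-0.2, 1.1, 0.1]
opening: 0.0931
```

```bash
python3 - <<'E'
from lib import *
go(.4826,-.0525,.0457,1.269)
a=viewer.read_camera('scene')
cv2.imwrite('pics/t6.png',cv2.resize(a[130:270,190:330],None,fx=4.2,fy=4.2,interpolation=cv2.INTER_CUBIC))
for X in ([.4826,-.0525,.044],):print((proj('scene',X)[0]-[190,130])*4.2)
E
```

```text
t 20.15 grasp [ 0.4826 -0.0527  0.1356] phi 1.267 tilt [-0. -0.] q6 0.09 open 0.0931 F [-0.2  1.1  0.1]
  world d [ -0.    0.2 -89.9] tool d(now axes) [ 0.2 -0.1 89.9] yaw -0.002
[314.65253339 320.36151564]
```

View pics/t6.png

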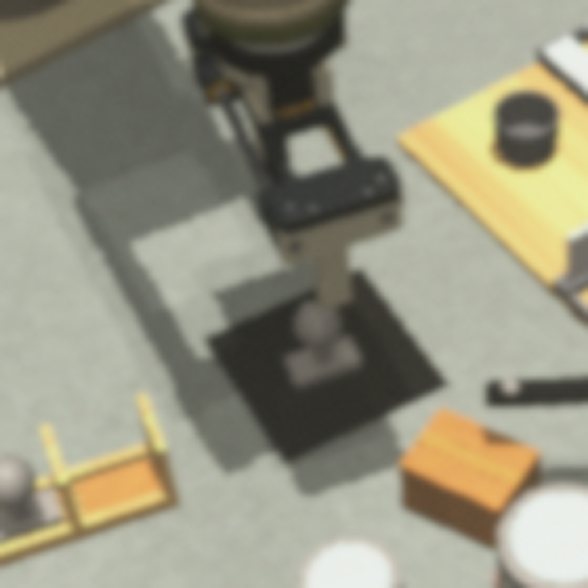

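The stud stands free and upright on the mat, with its ball at (318,324) against a predicted (315,320). The jaws are now across its short side. I'll descend and grip.

Request:
apply_moves --deltas '[[93,[0,0,30],0],[93,[0,0,35],0],[93,[0,0,20],0],[93,[0,0,4.5],0],[60,[0,0,0],0]]' --grip_force 10

```text
t: 20.82
tool_pos: [0.4828, -0.0527, 0.2135]
orientation: [2.533, 1.859, 0.0]
force: [-0.2, 0.5, 0.5]
opening: 0.087
```

Request:
apply_moves --deltas '[[45,[0,0,0],0],[36,[0,0,0],0],[30,[0,0,0],0],[20,[0,0,0],0],[20,[0,0,0],0]]'

```text
t: 21.45
tool_pos: [0.4826, -0.0527, 0.2132]
orientation: [-2.531, -1.861, -0.0]
force: [-0.4, -0.1, -0.1]
opening: 0.0377
```

Request:
apply_moves --deltas '[[20,[0,0,0],0],[20,[0,0,0],0],[20,[0,0,0],0]]' --grip_force 30

```text
t: 21.82
tool_pos: [0.4828, -0.0527, 0.2133]
orientation: [2.531, 1.861, 0.0]
force: [0.4, 0.3, 0.9]
opening: 0.0307
```

Request:
apply_moves --deltas '[[20,[0,0,-2],0],[20,[0,0,-4],0],[20,[0,0,-10],0],[20,[0,0,0],0]]'

```text
t: 22.32
tool_pos: [0.4832, -0.0528, 0.2304]
orientation: [2.53, 1.86, 0.002]
force: [0.8, -0.4, -2.5]
opening: 0.0308
```

```bash
python3 - <<'E'
from lib import *
go(.4820,-.2140,.14,1.2685)
E
```

```text
t 22.32 grasp [ 0.4832 -0.0528  0.0634] phi 1.268 tilt [ 0.002 -0.   ] q6 0.09 open 0.0308 F [ 0.8 -0.4 -2.5]
  world d [  -1.2 -161.2   76.6] tool d(now axes) [-154.2   47.1  -76.5] yaw -0.001
```

Request:
apply_moves --deltas '[[20,[0,0,-25],0],[20,[0,0,-30],0],[20,[0,0,-21],0],[20,[-12,3,0],0],[20,[-28,9,0],0]]'

```text
t: 22.95
tool_pos: [0.4818, -0.0947, 0.3043]
orientation: [-2.529, -1.863, 0.0]
force: [-0.4, -0.1, -2.4]
opening: 0.0308
```

Request:
apply_moves --deltas '[[20,[-32,10,0],0],[20,[-32,10,0],0],[20,[-28,8,0],0],[20,[-16,5,0],0],[20,[-6,2,0],0]]'

```text
t: 23.58
tool_pos: [0.4812, -0.2145, 0.3042]
orientation: [-2.531, -1.858, 0.001]
force: [-0.3, 0.7, -2.1]
opening: 0.0306
```

Request:
apply_moves --deltas '[[20,[0,0,0],0],[20,[0,0,0],0],[20,[0,0,0],0]]'

```text
t: 23.95
tool_pos: [0.4817, -0.213, 0.3052]
orientation: [-2.53, -1.862, -0.0]
force: [0.6, 0.5, -1.4]
opening: 0.0306
```

```bash
python3 - <<'E'
from lib import *
go(.4820,-.2140,.0513,1.2685)
g=np.array(robot.read_state()['tool_pos'])-[0,0,.167]
a=viewer.read_camera('scene')
u0,v0=130,180
cv2.imwrite('pics/t7.png',cv2.resize(a[v0:v0+110,u0:u0+130],None,fx=5,fy=5,interpolation=cv2.INTER_CUBIC))
f=g-[0,0,.0443]; ph=-1.8731
P=w((f[0],f[1],ph),[[.023,.012,f[2]],[.023,-.012,f[2]],[-.023,-.012,f[2]],[-.023,.012,f[2]]])
print('pred foot bottom corners px',((proj('scene',P)-[u0,v0])*5).round(),'ball',((proj('scene',[f+[0,0,.042]])-[u0,v0])*5).round())
E
```

```text
t 23.95 grasp [ 0.4817 -0.213   0.1382] phi 1.269 tilt [0. 0.] q6 -0.21 open 0.0306 F [ 0.6  0.5 -1.4]
  world d [  0.3  -1.  -86.9] tool d(now axes) [-0.9  0.6 86.9] yaw 0.000
pred foot bottom corners px [[366. 261.]
 [354. 226.]
 [444. 197.]
 [457. 231.]] ball [[390. 175.]]
```

View pics/t7.png

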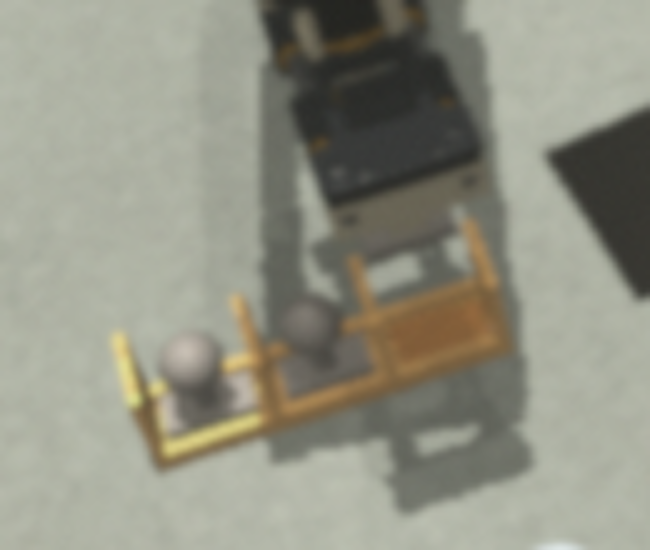

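The foot's front edge is at about (370,265)–(467,232), within about 1–2 mm of the prediction. I'll nudge 1.5 mm along −x and lower, watching the forces.

Request:
apply_moves --deltas '[[20,[-1.5,0.5,25],0],[20,[0,0,25],0],[20,[0,0,15],0],[20,[0,0,6],0],[20,[0,0,0],0]]'

```text
t: 24.62
tool_pos: [0.4817, -0.2153, 0.2343]
orientation: [-2.531, -1.861, 0.0]
force: [-0.8, -0.2, -2.8]
opening: 0.031
```

```bash
python3 - <<'E'
from lib import *
go(.4820,-.2140,.0513,1.2685)
g=np.array(robot.read_state()['tool_pos'])-[0,0,.167]
a=viewer.read_camera('scene')
u0,v0=130,180
cv2.imwrite('pics/t8.png',cv2.resize(a[v0:v0+110,u0:u0+130],None,fx=5,fy=5,interpolation=cv2.INTER_CUBIC))
E
```

```text
t 24.62 grasp [ 0.4817 -0.2153  0.0673] phi 1.268 tilt [-0. -0.] q6 -0.21 open 0.0310 F [-0.8 -0.2 -2.8]
  world d [  0.3   1.3 -16. ] tool d(now axes) [ 1.3 -0.1 16. ] yaw -0.001
```

The picture limit is reached, so I'll go on by force.

Request:
apply_moves --deltas '[[20,[0.5,0,6],0],[20,[0,0,4],0],[20,[0,0,0],0]]'

```text
t: 25.05
tool_pos: [0.4815, -0.2147, 0.2237]
orientation: [-2.531, -1.86, 0.0]
force: [0.5, 0.1, -2.5]
opening: 0.0307
```

Request:
apply_moves --deltas '[[20,[0,0,2],0],[20,[0,0,0],0]]'

```text
t: 25.3
tool_pos: [0.4817, -0.2148, 0.222]
orientation: [-2.531, -1.861, 0.0]
force: [-0.3, 0.3, -1.8]
opening: 0.031
```

Request:
apply_moves --deltas '[[20,[0,0,1.5],0],[20,[0,0,0],0]]'

```text
t: 25.55
tool_pos: [0.4817, -0.2148, 0.2205]
orientation: [-2.531, -1.861, 0.0]
force: [-0.1, 0.0, -1.7]
opening: 0.031
```

Request:
apply_moves --deltas '[[20,[0,0,1],0],[20,[0,0,0],0]]'

```text
t: 25.8
tool_pos: [0.4817, -0.2148, 0.2196]
orientation: [-2.531, -1.861, 0.0]
force: [0.6, 0.4, -1.6]
opening: 0.0305
```

Request:
apply_moves --deltas '[[20,[0,0,0.8],0],[20,[0,0,0],0]]'

```text
t: 26.05
tool_pos: [0.4817, -0.2148, 0.2188]
orientation: [-2.531, -1.861, 0.0]
force: [0.9, -0.4, -1.9]
opening: 0.0307
```

Request:
apply_moves --deltas '[[20,[0,0,0.8],0],[20,[0,0,0],0]]'

```text
t: 26.3
tool_pos: [0.4818, -0.2148, 0.2183]
orientation: [2.531, 1.861, 0.0]
force: [-1.1, 0.6, 0.5]
opening: 0.0307
```

Contact comes at exactly the predicted height of the card's top. I'll release and rise.

Request:
apply_moves --deltas '[[34,[0,0,0],0],[40,[0,0,0],0],[60,[0,0,0],0],[93,[0,0,0],0],[93,[0,0,0],0]]'

```text
t: 26.92
tool_pos: [0.4817, -0.2148, 0.218]
orientation: [2.531, 1.861, 0.0]
force: [0.1, 0.1, -0.5]
opening: 0.0656
```

Request:
apply_moves --deltas '[[93,[0,0,0],0],[93,[0,0,-15],0],[93,[0,0,-30],0],[93,[0,0,-40],0],[93,[0,0,-40],0]]'

```text
t: 27.55
tool_pos: [0.4816, -0.2147, 0.3454]
orientation: [2.531, 1.86, 0.001]
force: [0.3, -0.1, -0.4]
opening: 0.0928
```

Request:
apply_moves --deltas '[[93,[0,-50,0],0],[93,[0,-50,0],0],[93,[0,-40,0],0],[93,[0,0,0],0],[93,[0,0,0],0]]'

```text
t: 28.18
tool_pos: [0.3485, -0.1733, 0.3443]
orientation: [2.529, 1.859, 0.002]
force: [-0.2, 0.1, 0.0]
opening: 0.0929
```

```bash
python3 - <<'E'
from lib import *
s=robot.read_state();print(s['t'],s['tool_pos'],s['force'])
for n in('scene','top'):
  im=viewer.read_camera(n); cv2.imwrite(f'pics/f_{n}.png',im)
  # match stud b's appearance (start image) against empty stall region: ball position
  ref=cv2.imread(f'pics/{n}0.png'); B=proj(n,[[.4643,-.2708,.049]])[0]; A_=proj(n,[[.4819,-.2142,.049]])[0]
  bi=B.round().astype(int); T=ref[bi[1]-7:bi[1]+8,bi[0]-7:bi[0]+8]
  ai=A_.round().astype(int); W=im[ai[1]-14:ai[1]+15,ai[0]-14:ai[0]+15]
  m=cv2.matchTemplate(W,T,cv2.TM_CCOEFF_NORMED);_,mx,_,l=cv2.minMaxLoc(m)
  c=ai+np.array(l)-7+(B-bi); print(n,'match %.2f'%mx,'ball',unproj(n,[c],.049)[0].round(4),'expected .4819 -.2142', 'neighbour change %.1f'%np.abs(im[bi[1]-7:bi[1]+8,bi[0]-7:bi[0]+8].astype(float)-T).mean())
E
```

```text
28.175 [ 0.34854364 -0.17327836  0.34429578] [-0.20562941  0.0734382   0.03026807]
scene match 0.78 ball [ 0.485  -0.2186  0.049 ] expected .4819 -.2142 neighbour change 5.6
top match 0.93 ball [ 0.4834 -0.218   0.049 ] expected .4819 -.2142 neighbour change 4.6
```

```bash
python3 -c "
from plant import order
print(order.close_job())"
```

```text
the job is handed in; nothing more can be done
None
```

The job is done and handed in at about 28 s; the hand-in gives no verdict. The stud stands released on the card in the crate's left stall.

- **Pan:** I pushed the handle round to about 0.9 rad. A picture confirmed that, with the glue tin untouched.
- **Track and exit:** I dragged the stud round the slot with the jaws along the track, felt the end stop, backed off 4 mm and lifted it out.
- **Mat:** I stood it on the mat and let go. A picture showed it upright and free.
- **Crate:** I took it again across the foot's short side and lowered it into the empty stall. It met no side force, and touched down at the predicted height of the card's top (TCP at 0.218 m).

**Last checks:**
- Matching the ball in both final pictures puts it about 4–5 mm from my estimate of the card's centre. One pixel is about 2.5 mm, and the limit is 9 mm. The arm's own release position was less than 1 mm off. The two disagree by a few millimetres, and I did not settle it.
- The match was good in the top view (0.93) and weaker in the scene view (0.78).
- The wrist force after letting go was near zero.
- The picture limit was used up before the final lowering, so I did not look at the end state by eye. I checked the middle stud only by small picture differences, and did not recheck the outer stud or the other things on the bench after the release.

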